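# Shelve the gear bins in a row and lock the side guide

### The job

Two small parts bins with gears in them have been left out on the bench. Stand both on the sloped shelf beside the bin that is already there, lying flat with their low open fronts facing the robot and up against the front lip, gears still inside and in either order; then slide the side guide along so that the three bins stand snugly side by side against the end stop, and turn its knob clockwise until it clicks to lock it. Leave the other things on the benches where they are.

Things in the scene. Friction and masses are not known exactly. Their poses are not given: they have to be found in the camera images.
- deck: grey deck of the fixed bin shelf, 384 mm long, 125 deep, sloping 25 degrees down to the robot; bins lie flat on it, so they lean 25 degrees. Origin: where deck surface, inner face of the front lip and face of the left end stop meet. x up the slope, y left along the lip (deck: y 0 to -0.384), z the deck's normal. Lip 18 mm above the deck (x -0.011 to 0); end stop 50; guide rail along the back (x 0.125 to 0.145) 18.
- guide_face (a point): the side guide's face towards the bins: a grey plate across the deck, x 0.004 to 0.112 and 50 mm high, 3 thick, on an aluminium carriage that rides on the aluminium rail along the back, to the right of the face. Point: on the face, 55 mm up the slope from the lip, 25 mm above the deck.
- guide (a joint): slide of the side guide along the rail, m: 0 = fully right, face 322 mm from the end stop's face; grows to the left (gap = 0.322 - value, at most 0.20). About 0.124 when three bins are packed side by side. Free it slides with 1 to 3 N and is moved by its knob; locked it holds 40 N.
- knob_grip (a point): lock knob on the guide's carriage: black bar 44 x 12 mm, 24 tall, turning about the deck's normal (leaning 25 degrees). Point: on the axis, 60 mm above the deck plane, 10 below the bar's top, 135 up the slope from the lip, 32 to the right of the guide's face; it moves with the guide. A round base 29 mm across lies 22 mm below it, the carriage's top 28 mm below.
- knob (a joint): angle of the lock knob, rad: 0 = free, bar across the rail (along the deck's x); grows clockwise seen from above. An over-centre spring resists with about 0.12 N m until 0.7; past that it clicks on by itself to its stop at 1.4: locked, bar nearly in line with the rail. Let go before 0.7 it springs back to 0.
- bin_home_center (a point): plain plastic parts bin, open on top, 109 mm long (x), 66 wide over the back wall's rim, 58 high at the back, 0.1 kg. Parallel upright side walls, 62 mm over their outsides, 55 high at the back, falling to the low front wall (30 high, on the -x side). Point: its middle, 29 mm above the underside; x runs front to back, z up out of the bin. Already on the deck by the end stop.
- bin_a_center (a point): plain plastic parts bin, open on top, 109 mm long (x), 66 wide over the back wall's rim, 58 high at the back, 0.1 kg. Parallel upright side walls, 62 mm over their outsides, 55 high at the back, falling to the low front wall (30 high, on the -x side). Point: its middle, 29 mm above the underside; x runs front to back, z up out of the bin. On a bench; holds a steel gear.
- bin_b_center (a point): plain plastic parts bin, open on top, 109 mm long (x), 66 wide over the back wall's rim, 58 high at the back, 0.1 kg. Parallel upright side walls, 62 mm over their outsides, 55 high at the back, falling to the low front wall (30 high, on the -x side). Point: its middle, 29 mm above the underside; x runs front to back, z up out of the bin. On a bench; holds a brass gear.
- bin_home_front (a point): bin_home: middle of its lower front edge, 54 mm in front of and 29 below its middle
- bin_a_front (a point): bin_a: middle of its lower front edge, 54 mm in front of and 29 below its middle
- bin_b_front (a point): bin_b: middle of its lower front edge, 54 mm in front of and 29 below its middle
- pinion_a: steel gear 44 mm across, 17 high, lying loose in bin_a; origin at the middle of its underside
- pinion_b: brass-coloured gear 40 mm across, 17 high, lying loose in bin_b; origin at the middle of its underside
- marker_pen: bystander: marker pen, 133 mm, lying in front of the shelf's left end
- shaft: bystander: stepped steel shaft, 126 mm, lying on the bench in front of the shelf's right end
- oiler: bystander: oil bottle, 52 mm across, 151 tall, standing near the front edge to the left
- pliers: bystander: pliers, 151 mm, lying on the right-hand bench
Not all that is in view belongs to the job. Leave any purple or turquoise look-alike of the pinion_a alone.

How it is judged:
On the way, in this order (a step that is already met when the one before it is completed fails the run):
1. all three bins lie flat on the shelf (z of bin_home_center in the frame of deck between 0.022 and 0.036 m and angle between the z axis of each of bin_home_center, bin_a_center, bin_b_center and the z axis of deck, either way round below 0.1 rad and x of bin_home_center in the frame of deck between 0.03 and 0.11 m and y of bin_home_center in the frame of deck between -0.35 and 0 m and z of bin_a_center in the frame of deck between 0.022 and 0.036 m and x of bin_a_center in the frame of deck between 0.03 and 0.11 m and y of bin_a_center in the frame of deck between -0.35 and 0 m and z of bin_b_center in the frame of deck between 0.022 and 0.036 m and x of bin_b_center in the frame of deck between 0.03 and 0.11 m and y of bin_b_center in the frame of deck between -0.35 and 0 m), for 0.2 s.
2. the guide has closed the row against the end stop: bins flat, square, low fronts at the lip, gears inside (z of bin_home_center in the frame of deck between 0.022 and 0.036 m and x of each of bin_home_front, bin_a_front, bin_b_front in the frame of deck below 0.01 m and x of bin_home_center in the frame of deck between 0.045 and 0.072 m and y of bin_home_center in the frame of deck between -0.295 and -0.02 m and angle between the z axis of each of bin_home_center, bin_a_center, bin_b_center and the z axis of deck, either way round below 0.1 rad and angle between the x axis of each of bin_home_center, bin_a_center, bin_b_center and the x axis of deck, either way round below 0.14 rad and z of bin_a_center in the frame of deck between 0.022 and 0.036 m and x of bin_a_center in the frame of deck between 0.045 and 0.072 m and y of bin_a_center in the frame of deck between -0.295 and -0.02 m and z of bin_b_center in the frame of deck between 0.022 and 0.036 m and x of bin_b_center in the frame of deck between 0.045 and 0.072 m and y of bin_b_center in the frame of deck between -0.295 and -0.02 m and x of pinion_a in the frame of bin_a_center between -0.05 and 0.05 m and y of pinion_a in the frame of bin_a_center between -0.032 and 0.032 m and z of pinion_a in the frame of bin_a_center below 0 m and x of pinion_b in the frame of bin_b_center between -0.05 and 0.05 m and y of pinion_b in the frame of bin_b_center between -0.032 and 0.032 m and z of pinion_b in the frame of bin_b_center below 0 m and value of joint guide above 0.116 m), for 0.2 s.
At the end, for the whole second after the job is handed in: Three bins flat (0.1 rad) and square (0.14 rad) on the deck, low fronts towards the robot within 10 mm of the front lip, gears inside; guide slide over 0.116 m (under 8 mm of play in the row); knob past its click (over 1.25 rad) (all of step 2 and value of joint knob above 1.25 rad); the robot touches nothing.
It fails at once if a bystander (marker, shaft, oil bottle or pliers) is moved more than 30 mm (distance of any of marker_pen, shaft, oiler, pliers from where it was at the start of the episode above 0.03 m).
It also fails if it takes over 72 s, if anything falls off the work surface, if the arm or the gripper's body presses on something with over 40 N, if the wrist force passes 120 N, or if a joint passes its speed limit or range.

### The arm

A 7-joint arm with a two-finger parallel gripper is mounted at the origin on a cart in front of the work surface, level with it; the furniture and walls round the work are solid. World frame = base frame: x ahead of the robot, y to its left, z up, the work surface at z = 0. Lengths are in m, angles in rad, forces in N, time in s.
With the tool pointing down it reaches from about 0.425 to 0.95 m from the base axis. Payload 4.7 kg.
Tool frame: the origin (TCP) lies on the centre line of the jaws, within the pads' length; the fingertips stand robot.nose_length ahead of it and the grasp point (between the pads) lies 8 mm behind it (robot.nose_length is the distance from the TCP to the fingertips, in m); z points along the fingers, x is the direction in which the jaws open and shut, and the axes are right-handed (so a half turn about z gives the same grasp; the last joint's range is limited). The gripper opens to 85 mm and grips with 20 to 120 N. Pads are 22 mm wide; open, the fingers measure 114 mm over their backs; the gripper's body (76 mm by 85 mm) begins 54 mm behind the grasp point. The pads swing forward as they close: fully open they stand 13 mm farther back than shut.
Start: joints at [1.225, 0.469, -0.049, 1.532, 0.024, 1.141, -0.082], TCP at [0.21, -0.641, 0.242] pointing down, gripper open.
Joint ranges: [-2.59, 2.59], [-0.33, 1.99], [-1.39, 1.29], [0.1, 2.45], [-1.04, 4.18], [0.21, 1.99], [-2.66, 2.66]. Speed limits (rad/s): [2.57, 2.57, 3.14, 3.14, 3.14, 3.14, 3.14].

### API

Orientations are given as [roll, pitch, yaw] about the fixed x, y, z axes, in that order (R = Rz(yaw) Ry(pitch) Rx(roll)).
In Python, from plant import robot gives the robot as it stands. Calls block until the motion is done:
- robot.goto(position, orientation): joint-space move of the TCP to a pose.
- robot.move_straight(position, vel=0.15, attitude=None, contact_N=None): straight line of the TCP; attitude=None keeps the orientation; vel is the mean speed in m/s. With contact_N (N) it stops when the force on the tool has changed by that much, and returns True; else False.
- robot.move_joints(angles): joint-space move.
- robot.grip(opening, strength=None): opening from 0.0 (shut) to 1.0 (fully open); strength is the grip in N (None keeps the last); returns when the fingers have stopped.
- robot.sleep(seconds).
- robot.inverse_kinematics(position, orientation): joint angles nearest the present ones, or None.
- robot.sense(): the state.
- robot.grab_frame(name): name is "scene" or "side" or "wrist"; returns a dict with "image" (384x512x3 uint8, red, green, blue), "range_z" (384x512 float32, m along the optical axis (not along the pixel's ray), 0 where there is no reading), "fx", "fy", "cx", "cy" (pixels), "R" (3x3) and "t" (3): a world point X has camera coordinates R X + t. Camera axes: x right, y down, z forward; pixel columns grow to the right and rows downward; lengths in m; the calibration is good to about 2 mm. A picture is of the moment at which its call begins.
A pose or a line that the arm cannot do raises robot.IKError and nothing moves.
- robot.close_job(): hands the job in, once; it reports no verdict.
The state is a dict: "t": time; "joint_pos": joint angles; "joint_velocities": joint speeds; "effort": joint torques, N m; "tcp_pos": TCP position; "tcp_rot": TCP orientation; "wrist_force": force on the tool from outside, world axes, zero at the start; "torque": the same for the moment, N m; "opening": opening from 0.0 (shut) to 1.0 (fully open).
Only numpy, scipy, OpenCV 4.12 (cv2) and the standard library are available. Lean on these libraries where they do the work, as an engineer would, in place of code of your own. Each camera call takes 0.05 s, during which the arm holds its last target.

## Working session

There is one attempt and no reset: what is moved stays moved. The work goes in short steps, each a Python script; the robot and the scene stay as the last script left them, time stands still between calls to the robot, and variables do not carry over. Pictures are saved under pics/ and viewed, and the job is handed in when it is done.

```bash
ls; mkdir -p pics
cat > h.py <<'E'
import numpy as np, cv2
from plant import robot
def save(name,out,crop=None,scale=1):
    f=robot.grab_frame(name); im=f["image"][:,:,::-1]
    if crop: x0,y0,x1,y1=crop; im=im[y0:y1,x0:x1]
    if scale!=1: im=cv2.resize(im,None,fx=scale,fy=scale,interpolation=cv2.INTER_CUBIC)
    cv2.imwrite('pics/'+out,im); return f
def cloud(f):
    z=f["range_z"]; v,u=np.indices(z.shape)
    P=np.stack([(u-f["cx"])/f["fx"]*z,(v-f["cy"])/f["fy"]*z,z],-1)
    W=(P-f["t"])@f["R"]  # R^T (P-t)
    W[z==0]=np.nan
    return W
def pt(W,u,v,r=1): return np.nanmedian(W[v-r:v+r+1,u-r:u+r+1].reshape(-1,3),0)
E
python3 - <<'E'
from h import *
import pickle
np.set_printoptions(precision=4,suppress=True)
F={}
for n in ("scene","side","wrist"):
    F[n]=save(n,n+'0.png',scale=1.5); print(n,-F[n]["R"].T@F[n]["t"],F[n]["R"][2])
pickle.dump(F,open('F0.pkl','wb'))
print(robot.sense(),robot.nose_length)
E
```

```text
pics
scene [-0.3786  0.6364  1.2466] [ 0.5672 -0.4046 -0.7174]
side [ 0.1281 -1.2471  1.1393] [ 0.2243  0.7579 -0.6126]
wrist [ 0.2777 -0.6186  0.3724] [-0.2663 -0.0852 -0.9601]
{'t': 0.15, 'joint_pos': array([ 1.2251,  0.4693, -0.0486,  1.5334,  0.0241,  1.141 , -0.0823]), 'joint_velocities': array([-0.0003, -0.0031, -0.0004, -0.0044, -0.0002,  0.    ,  0.0016]), 'effort': array([ -0.0014, -51.0769,  -0.0474, -23.7979,   0.0108,   0.0055,
         0.    ]), 'tcp_pos': array([ 0.2101, -0.641 ,  0.2415]), 'tcp_rot': array([ 3.1415,  0.0015, -1.254 ]), 'wrist_force': array([0.4229, 0.2377, 0.0812]), 'torque': array([ 0.0179, -0.0315, -0.0029]), 'opening': 0.9977684772793483} 0.011
```

View pics/scene0.png

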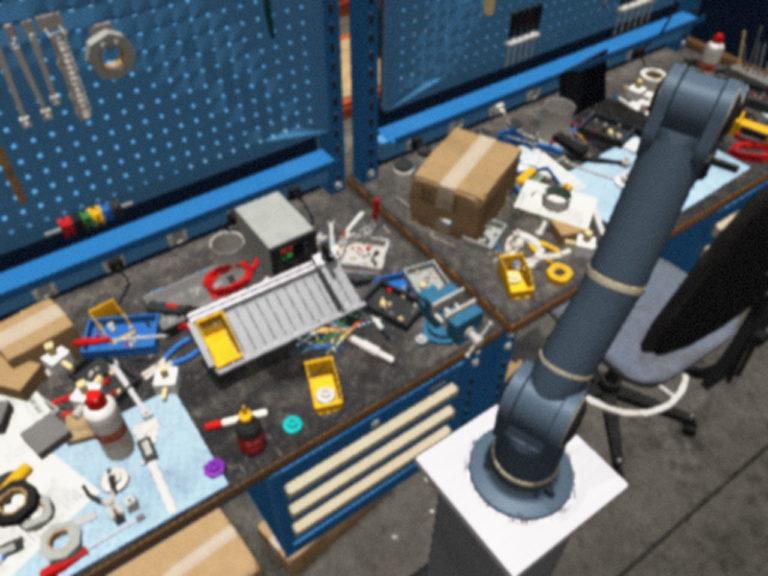

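View pics/side0.png

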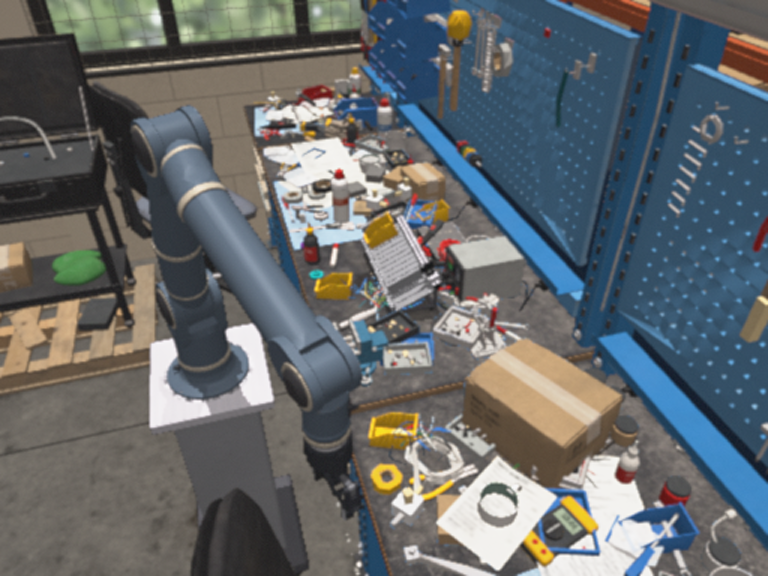

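View pics/wrist0.png

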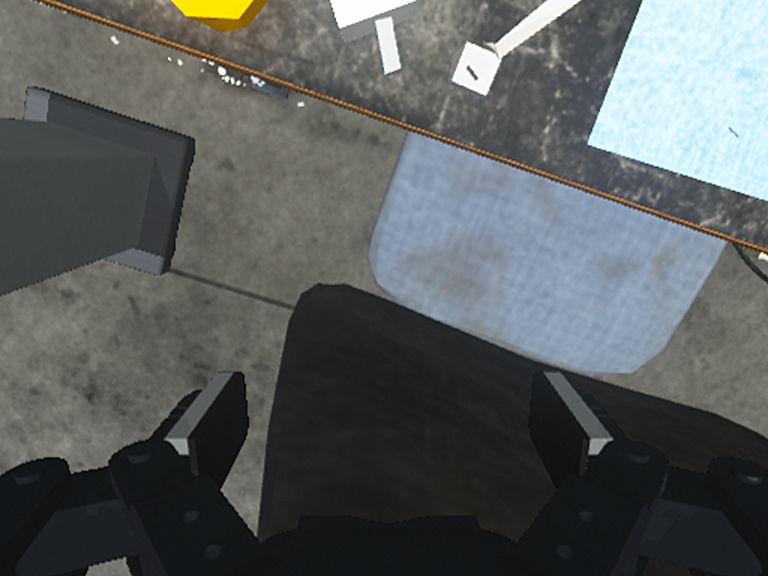

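The scene view shows the home bin on the shelf at about (217,340). One loose bin sits on the centre bench at (323,385) and one on the right bench at (516,275). Purple (214,466) and turquoise (292,424) gears are decoys on the bench. Next come enlarged crops and 3D points.

```bash
cat > top.py <<'E'
# orthographic top-down from fused clouds
from h import *
import pickle,sys
F=pickle.load(open('F0.pkl','rb'))
def topmap(W,im,x0,x1,y0,y1,res=0.001):
    H=int((x1-x0)/res);Wd=int((y1-y0)/res)
    out=np.zeros((H,Wd,3),np.uint8);zb=np.full((H,Wd),-9.)
    P=W.reshape(-1,3);C=im.reshape(-1,3)
    ok=np.isfinite(P[:,0])&(P[:,2]<0.3);P=P[ok];C=C[ok]
    o=np.argsort(P[:,2]);P=P[o];C=C[o]
    r=((x1-P[:,0])/res).astype(int);c=((y1-P[:,1])/res).astype(int)
    for dr in(-1,0,1):
        for dc in(-1,0,1):
            rr=r+dr;cc=c+dc;k=(rr>=0)&(rr<H)&(cc>=0)&(cc<Wd)
            out[rr[k],cc[k]]=C[k]
    return out
if __name__=='__main__':
    ims=[]
    for n in('scene','side'):
        f=F[n];W=cloud(f);im=f["image"][:,:,::-1]
        cv2.imwrite(f'pics/top_{n}.png',cv2.resize(topmap(W,im,0.3,1.1,-0.6,0.5,0.002),None,fx=1.4,fy=1.4))
    a=F['scene']["image"][:,:,::-1]
    A=cv2.resize(a[225:285,185:255],None,fx=5,fy=5,interpolation=2);B=cv2.resize(a[155:215,315:385],None,fx=5,fy=5,interpolation=2)
    cv2.imwrite('pics/crops.png',np.hstack([A,B]))
    cv2.imwrite('pics/shelf.png',cv2.resize(a[150:270,110:260],None,fx=5,fy=5,interpolation=2))
E
python3 top.py
```

```text
(no output)
```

View pics/crops.png

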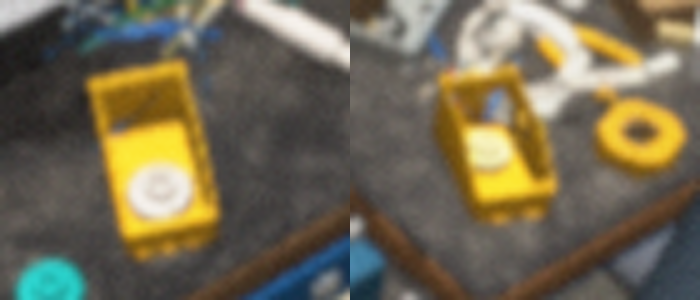

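View pics/shelf.png

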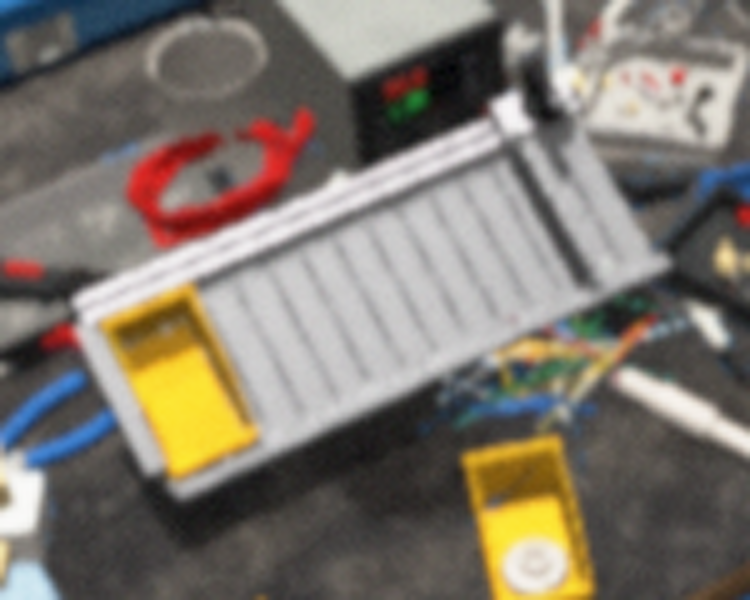

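View pics/top_scene.png

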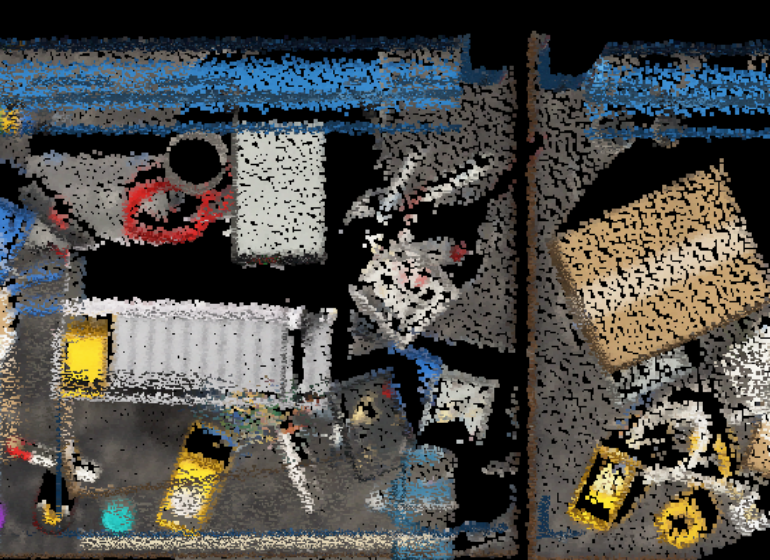

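View pics/top_side.png

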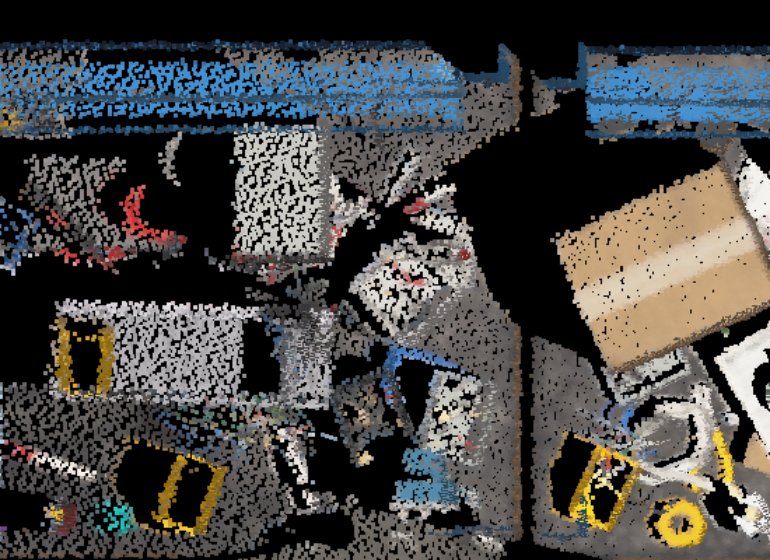

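The left crop shows the grey-white (steel) gear in the centre-bench bin, so that is bin_a. The right crop shows the brass gear in the right-bench bin, so that is bin_b. Both low fronts face roughly towards the robot. The yellow ring beside bin_b and the coloured gears don't belong to the job. Next I fit the poses.

```bash
cat > fit.py <<'E'
from h import *
import pickle
from scipy.optimize import least_squares
np.set_printoptions(precision=4,suppress=True)
F=pickle.load(open('F0.pkl','rb'))
Ws={n:cloud(F[n]) for n in('scene','side')}
def yellow(f):
    h=cv2.cvtColor(f["image"],cv2.COLOR_RGB2HSV); return (h[...,0]>17)&(h[...,0]<32)&(h[...,1]>150)&(h[...,2]>50)
if __name__=='__main__':
    # bench height
    for n in Ws:
        W=Ws[n]; 
        m=(abs(W[...,0]-0.43)<.03)&(abs(W[...,1]-0.3)<.03); print(n,'bench z',np.nanmedian(W[...,2][m]), m.sum())
        # deck plane
        m=(W[...,0]>.56)&(W[...,0]<.63)&(W[...,1]>.15)&(W[...,1]<.33)&(W[...,2]>0.02)
        P=W[m]
        for _ in range(4):
            c=P.mean(0);u,s,vt=np.linalg.svd(P-c,full_matrices=False);nn=vt[2]*np.sign(vt[2,2]);d=(P-c)@nn;P=P[abs(d)<max(2*d.std(),.002)]
        print('deck n',nn,'c',c,'std',d.std(),len(P),'tilt',np.degrees(np.arccos(nn[2])))
        Y=yellow(F[n])
        for nm,(xa,xb,ya,yb) in dict(home=(.5,.7,.3,.46),a=(.33,.53,.16,.3),b=(.33,.5,-.42,-.29)).items():
            m=Y&(W[...,0]>xa)&(W[...,0]<xb)&(W[...,1]>ya)&(W[...,1]<yb)&(W[...,2]>-.01)
            Q=W[m];print(n,nm,m.sum(),np.percentile(Q,[1,99],axis=0).ravel())
E
python3 fit.py
```

```text
scene bench z -0.0008938816687379428 399
deck n [-0.4341  0.0143  0.9008] c [0.5945 0.2412 0.0774] std 0.002730418050945186 961 tilt 25.742480450024107
scene home 609 [0.5359 0.3496 0.0589 0.6411 0.4112 0.1496]
scene a 601 [ 0.337   0.1769 -0.0034  0.4912  0.2728  0.06  ]
scene b 413 [ 0.3465 -0.4047 -0.0024  0.4588 -0.3147  0.0579]
side bench z 0.0017162166979298853 5
deck n [-0.4243  0.0108  0.9054] c [0.5946 0.239  0.077 ] std 0.0022839307614715715 336 tilt 25.11687585184831
side home 291 [0.5383 0.3393 0.0621 0.63   0.4172 0.1506]
side a 357 [0.3388 0.1802 0.001  0.4513 0.2774 0.0576]
side b 531 [ 0.3462 -0.41   -0.0021  0.4576 -0.3162  0.0587]
```

```bash
cat > fit2.py <<'E'
from fit import *
from scipy.spatial.transform import Rotation as Ro
def sdbox(P,lo,hi):
    lo=np.array(lo);hi=np.array(hi);q=abs(P-(lo+hi)/2)-(hi-lo)/2
    return np.linalg.norm(np.maximum(q,0),axis=1)+np.minimum(q.max(1),0)
t=.002
def bindist(p): # p in bin center frame, underside z=-.029
    z=-.029; D=[sdbox(p,(-.0545,-.031,z),(.0545,.031,z+t)),
     sdbox(p,(-.0545,-.031,z),(-.0525,.031,z+.03)), sdbox(p,(.0525,-.033,z),(.0545,.033,z+.058)),
     sdbox(p,(-.03,.029,z),(.0545,.031,z+.055)),sdbox(p,(-.03,-.031,z),(.0545,-.029,z+.055)),
     sdbox(p,(-.0545,.029,z),(-.03,.031,z+.035)),sdbox(p,(-.0545,-.031,z),(-.03,-.029,z+.035))]
    return np.min(np.abs(D),0)
def fitbin(Q,x0):
    def r(v): 
        c,s=np.cos(v[2]),np.sin(v[2]);d=Q-[v[0],v[1],.029]
        return bindist(np.c_[c*d[:,0]+s*d[:,1],-s*d[:,0]+c*d[:,1],d[:,2]])
    best=min((least_squares(r,np.array(x0)+[0,0,k],loss='soft_l1',f_scale=.002) for k in(-.3,0,.3)),key=lambda s:s.cost)
    return best.x,np.median(r(best.x)),best.cost
def deckR(yaw): return Ro.from_euler('z',yaw).as_matrix()@Ro.from_euler('y',-25,degrees=True).as_matrix()
def deckdist(p):
    return np.min(np.abs([sdbox(p,(-.011,-.384,-.02),(.125,0,0)),sdbox(p,(-.011,-.384,-.02),(0,0,.018)),sdbox(p,(.125,-.384,-.02),(.145,0,.018)),sdbox(p,(0,0,-.02),(.125,.006,.05))]),0)
if __name__=='__main__':
    for nm,(xa,xb,ya,yb),x0 in [('a',(.33,.465,.16,.3),(.4,.23,-.35)),('b',(.33,.5,-.42,-.29),(.4,-.36,-.35))]:
        for ns in(['scene'],['side'],['scene','side']):
            Q=[]
            for n in ns:
                W=Ws[n];m=yellow(F[n])&(W[...,0]>xa)&(W[...,0]<xb)&(W[...,1]>ya)&(W[...,1]<yb)&(W[...,2]>.004);Q.append(W[m])
            print(nm,ns,*fitbin(np.vstack(Q),x0))
    for ns in(['scene'],['side'],['scene','side']):
        Q=[]
        for n in ns:
            W=Ws[n];Y=cv2.dilate(yellow(F[n]).astype(np.uint8),np.ones((5,5)))>0
            h=cv2.cvtColor(F[n]["image"],cv2.COLOR_RGB2HSV)
            m=~Y&(h[...,1]<60)&(h[...,2]>90)&(W[...,0]>.5)&(W[...,0]<.68)&(W[...,1]>.0)&(W[...,1]<.44)&(W[...,2]>.03)&(W[...,2]<.14)
            Q.append(W[m])
        Q=np.vstack(Q)
        def r(v): return deckdist((Q-v[:3])@deckR(v[3]))
        s=least_squares(r,[.535,.41,.05,0.],loss='soft_l1',f_scale=.002);print('deck',ns,s.x,np.median(r(s.x)),len(Q))
        v=s.x
    # home in deck frame
    for ns in(['scene'],['side'],['scene','side']):
        Q=[]
        for n in ns:
            W=Ws[n];m=yellow(F[n])&(W[...,0]>.5)&(W[...,0]<.7)&(W[...,1]>.3)&(W[...,1]<.46);Q.append(W[m])
        p=(np.vstack(Q)-v[:3])@deckR(v[3]); print('home',ns,*fitbin(p,(.055,-.035,0)))
    for nm in ['knob']:
        for n in Ws:
            p=(Ws[n].reshape(-1,3)-v[:3])@deckR(v[3]); C=F[n]["image"].reshape(-1,3)
            m=(p[:,0]>.09)&(p[:,0]<.18)&(p[:,1]<-.32)&(p[:,1]>-.40)&(p[:,2]>.058)&(p[:,2]<.085)
            print(n,'knob top pts',m.sum(),np.median(p[m],0),np.percentile(p[m],[5,95],axis=0).ravel())
            m=(p[:,0]>.01)&(p[:,0]<.11)&(p[:,1]<-.25)&(p[:,1]>-.38)&(p[:,2]>.035)&(p[:,2]<.06)
            print(n,'plate',m.sum(),np.median(p[m],0) if m.sum() else '')
E
python3 fit2.py
```

```text
a ['scene'] [ 0.3937  0.2319 -0.3392] 0.001582086732626907 0.001134633265754659
a ['side'] [ 0.3935  0.2284 -0.3484] 0.0013077766253680543 0.0008917841632509264
a ['scene', 'side'] [ 0.3929  0.2291 -0.3512] 0.0016432957900126624 0.0020970072885137295
b ['scene'] [ 0.4031 -0.3598 -0.4178] 0.0011899063625318788 0.000896254816008407
b ['side'] [ 0.4028 -0.3635 -0.4234] 0.0007522755963225141 0.0004977220432195745
b ['scene', 'side'] [ 0.4025 -0.3623 -0.4218] 0.0011060075204102054 0.0016426128360957529
deck ['scene'] [ 0.5497  0.418   0.0536 -0.0418] 0.002128662983883225 3781
deck ['side'] [ 0.5481  0.4108  0.0519 -0.0475] 0.00217641394204879 1428
deck ['scene', 'side'] [ 0.5498  0.4171  0.0533 -0.0445] 0.002143951340621241 5209
home ['scene'] [ 0.0523 -0.034  -0.0087] 0.001082410018657505 0.001229376564215123
home ['side'] [ 0.0539 -0.0372  0.0029] 0.0016583926547974557 0.000819661473062915
home ['scene', 'side'] [ 0.0524 -0.0365  0.0051] 0.0014692491554804997 0.0021224743096032064
scene knob top pts 45 [ 0.1377 -0.3504  0.0667] [ 0.1158 -0.3562  0.061   0.1548 -0.3449  0.0735]
scene plate 118 [ 0.0588 -0.3239  0.0467]
side knob top pts 34 [ 0.1353 -0.3574  0.0666] [ 0.1147 -0.3627  0.0599  0.1539 -0.3487  0.0718]
side plate 65 [ 0.0586 -0.3285  0.0468]
```

```bash
cat >> h.py <<'E'
from scipy.spatial.transform import Rotation as Ro
np.set_printoptions(precision=4,suppress=True)
D0=np.array([.5495,.4155,.0530]);DY=-.0445
DR=Ro.from_euler('z',DY).as_matrix()@Ro.from_euler('y',-25,degrees=True).as_matrix()
def dk(p): return D0+DR@np.array(p,float)
def todk(X): return (np.asarray(X)-D0)@DR
def att(jaw,z):
    z=z/np.linalg.norm(z);x=jaw-z*(jaw@z);x/=np.linalg.norm(x)
    return Ro.from_matrix(np.c_[x,np.cross(z,x),z]).as_euler('xyz')
BA=np.array([.393,.230,-.347]);BB=np.array([.4027,-.3618,-.421])
def bench_att(b,s=1): return att(s*np.array([-np.sin(b[2]),np.cos(b[2]),0]),np.array([0,0,-1.]))
def deck_att(s=1,ang=0): # jaw along deck y rotated by ang clockwise seen from above
    return att(s*DR@np.array([np.sin(ang),np.cos(ang),0]),-DR[:,2])
GX=.010;GH=.038
def bench_tcp(b,h=0): return np.array([b[0]+GX*np.cos(b[2]),b[1]+GX*np.sin(b[2]),GH-.008+h])
def deck_tcp(x,y,h=0): return dk([x+GX,y,GH-.008+h])
E
python3 - <<'E'
from h import *
for s in(1,-1):
    for nm,p,o in[('b',bench_tcp(BB),bench_att(BB,s)),('b hi',bench_tcp(BB,.2),bench_att(BB,s)),('a',bench_tcp(BA),bench_att(BA,s)),('a hi',bench_tcp(BA,.2),bench_att(BA,s)),
      ('d1',deck_tcp(.057,-.135),deck_att(s)),('d1hi',deck_tcp(.057,-.135,.12),deck_att(s)),('d2',deck_tcp(.057,-.235),deck_att(s)),
      ('k0',dk([.135,-.354,.052]),deck_att(s)),('k1',dk([.135,-.23,.052]),deck_att(s)),('k2',dk([.135,-.23,.052]),deck_att(s,1.5)),('k2hi',dk([.135,-.23,.152]),deck_att(s,1.5))]:
        print(s,nm,p,robot.inverse_kinematics(p,o))
E
```

```text
1 b [ 0.4118 -0.3659  0.03  ] [ 1.0515  0.6083 -0.5276  1.9768  0.4755  0.6798  1.3744]
1 b hi [ 0.4118 -0.3659  0.23  ] [ 1.1625  0.3478 -0.6437  1.8175  0.2374  1.0542  1.579 ]
1 a [0.4024 0.2266 0.03  ] [-0.0027  0.5699 -0.7521  2.1704  0.6623  0.6428 -0.004 ]
1 a hi [0.4024 0.2266 0.23  ] [ 0.4279  0.3655 -1.2453  1.987   0.3969  1.0677  0.2282]
1 d1 [0.5915 0.2785 0.1085] [-0.0269  0.5958 -0.7929  1.9525  1.1799  0.7527 -0.0427]
1 d1hi [0.5408 0.2808 0.2173] [ 0.103   0.4181 -0.9895  1.9496  0.9404  0.8677  0.1272]
1 d2 [0.587  0.1786 0.1085] [ 0.248   0.5767 -0.9188  2.0587  1.2563  0.7057  0.0168]
1 k0 [0.634  0.0574 0.1572] [ 0.5309  0.5216 -0.9521  1.9886  1.0449  0.641   0.4523]
1 k1 [0.6395 0.1813 0.1572] [ 0.2082  0.5318 -0.8359  1.9149  1.0344  0.7117  0.2767]
1 k2 [0.6395 0.1813 0.1572] [ 0.1358  0.4966 -0.7304  1.9187  0.9683  0.6617 -1.18  ]
1 k2hi [0.5973 0.1831 0.2478] [ 0.2162  0.326  -0.824   1.913   0.7274  0.7504 -0.9924]
-1 b [ 0.4118 -0.3659  0.03  ] [ 0.6455  0.5454  0.0055  2.0011 -0.0051  0.5951 -1.3373]
-1 b hi [ 0.4118 -0.3659  0.23  ] [ 0.6785  0.2794 -0.035   1.8447  0.0114  1.0176 -1.353 ]
-1 a [0.4024 0.2266 0.03  ] [-0.8736  0.4669  0.3332  2.2185 -0.3126  0.4991 -2.2151]
-1 a hi [0.4024 0.2266 0.23  ] [-1.0754  0.1316  0.5233  2.0569 -0.0795  0.972  -2.4287]
-1 d1 [0.5915 0.2785 0.1085] [-0.8051  0.4664  0.2329  1.9978  0.4474  0.3719 -2.6224]
-1 d1hi [0.5408 0.2808 0.2173] [-0.8444  0.2496  0.1876  1.9991  0.4226  0.6026 -2.6003]
-1 d2 [0.587  0.1786 0.1085] [-0.5455  0.3984  0.1009  2.1022  0.5855  0.3049 -2.6067]
-1 k0 [0.634  0.0574 0.1572] [ 0.0665  0.3657 -0.3328  2.0126  0.5909  0.4176 -2.3363]
-1 k1 [0.6395 0.1813 0.1572] [-0.2211  0.4065 -0.2574  1.9387  0.6563  0.5024 -2.5871]
-1 k2 [0.6395 0.1813 0.1572] [ 0.4071  0.7063 -1.1801  1.9057  1.2523  0.9362  1.8006]
-1 k2hi [0.5973 0.1831 0.2478] [ 0.4445  0.4592 -1.1691  1.9036  0.9381  0.8898  1.9961]
```

Run:
```python
from h import *
import pickle
robot.goto(bench_tcp(BB,.13),bench_att(BB)); 
f=save('wrist','w_b.png',scale=1.5); pickle.dump(f,open('wb.pkl','wb'))
s=robot.sense();print(s['t'],s['tcp_pos'],s['joint_pos'])
from fit2 import fitbin,yellow
W=cloud(f);m=yellow(f)&(abs(W[...,0]-.4)<.09)&(abs(W[...,1]+.36)<.075)&(W[...,2]>.004)&(W[...,2]<.07)
print(m.sum(),fitbin(W[m],BB))
```

```text
1.6167 [ 0.4114 -0.3672  0.1601] [ 1.1399  0.43   -0.6256  1.889   0.3126  0.9204  1.5127]
4391 (array([ 0.4004, -0.3609, -0.4223]), np.float64(0.0006274873556333608), np.float64(0.007741022358438789))
```

View pics/w_b.png

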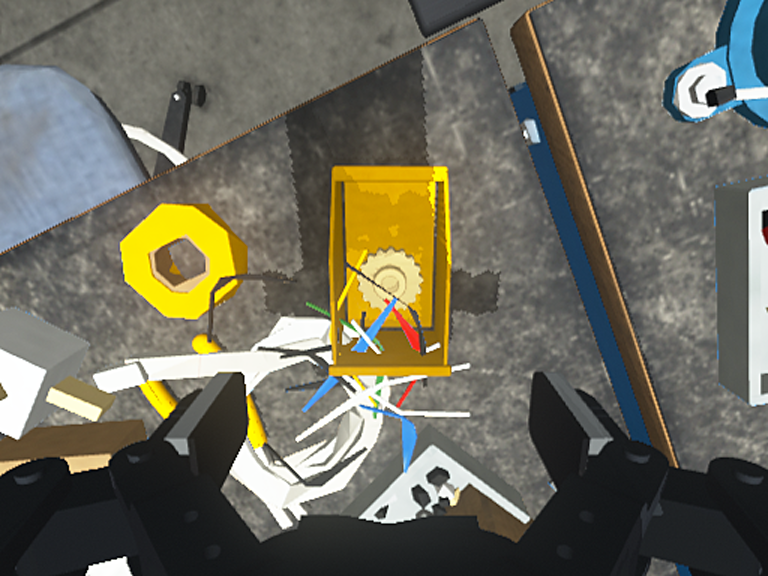

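The wrist view shows bin_b centred between the jaws at (390,270). Its low front is at the top of the image (towards the robot), the brass gear is inside, and both finger paths are clear. The wrist fit agrees with the first one within 2 mm.

Run:
```python
from h import *
B=np.array([.4005,-.3609,-.422])
o=bench_att(B)
robot.move_straight(bench_tcp(B,.05),vel=.2,attitude=o)
c=robot.move_straight(bench_tcp(B),vel=.08,contact_N=8)
s=robot.sense();print(c,s['tcp_pos'],s['wrist_force'])
robot.grip(0.0,strength=35); s=robot.sense();print(s['opening'],s['opening']*85,s['tcp_pos'],s['wrist_force'])
robot.move_straight(bench_tcp(B,.2),vel=.15)
save('wrist','w_b2.png',scale=1.5)
s=robot.sense();print(s['t'],s['opening'],s['wrist_force'])
```

```text
False [ 0.4099 -0.365   0.03  ] [-1.0393 -0.4058  0.1037]
0.716062570305003 60.86531847592525 [ 0.41   -0.3653  0.0306] [-0.44    0.7229  3.0551]
4.8167 0.717155862602624 [ 0.4341  0.3406 -2.3771]
```

View pics/w_b2.png

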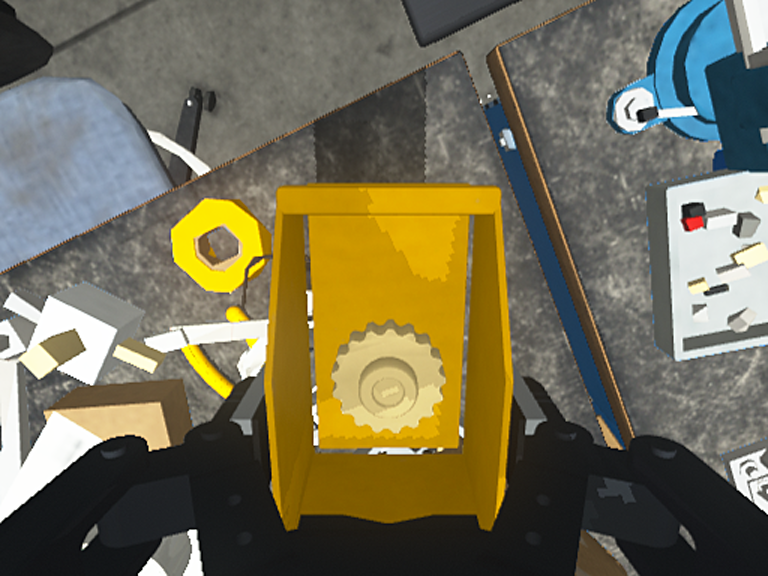

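bin_b is held level with the gear inside it at (387,385).

Run:
```python
from h import *
o=deck_att()
y=-.135
robot.goto([.45,-.1,.30],bench_att(np.array([0,0,-.2])))
robot.goto(deck_tcp(.062,y,.12),o)
s=robot.sense();print(s['t'],todk(s['tcp_pos']),s['wrist_force'],s['opening'])
robot.move_straight(deck_tcp(.062,y,.02),vel=.12)
c=robot.move_straight(deck_tcp(.062,y,-.008),vel=.03,contact_N=4)
s=robot.sense();print(c,todk(s['tcp_pos']),s['wrist_force'])
save('scene','s_b3.png',crop=(90,140,290,290),scale=4)
save('side','d_b3.png',crop=(190,120,340,230),scale=5)
```

```text
7.375 [ 0.0729 -0.1369  0.1492] [-0.6583 -0.418  -2.2106] 0.7173245633843771
True [ 0.0718 -0.1353  0.03  ] [-1.9112 -1.3027  3.711 ]
```

View pics/s_b3.png

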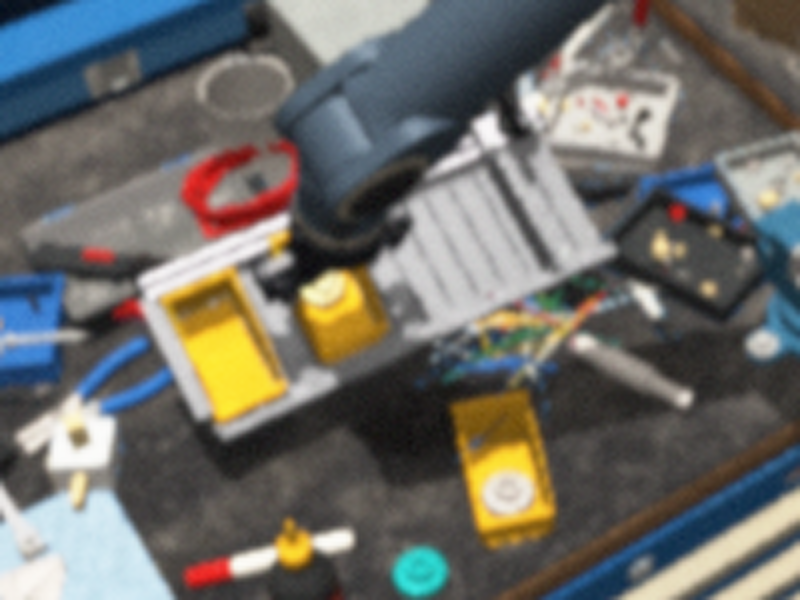

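View pics/d_b3.png

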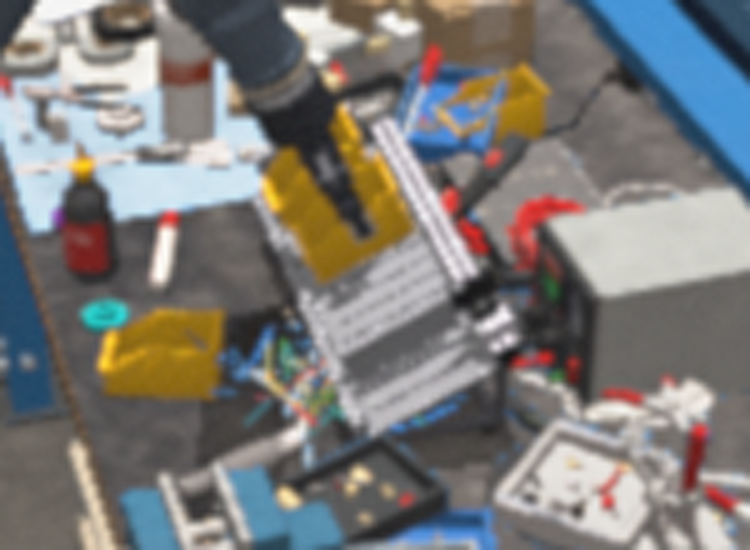

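bin_b touched the deck at exactly the predicted height, in line with the home bin. Now I slide it down to the lip and release.

Run:
```python
from h import *
y=-.135
robot.move_straight(deck_tcp(.061,y,.0015),vel=.03); 
c=robot.move_straight(deck_tcp(.047,y,.0015),vel=.025,contact_N=4)
s=robot.sense();p=todk(s['tcp_pos']);print(c,p,s['wrist_force']@DR)
p[0]+=.001
robot.move_straight(dk(p),vel=.03)
c=robot.move_straight(dk(p+[0,0,-.006]),vel=.03,contact_N=3);s=robot.sense();print(c,todk(s['tcp_pos']),s['wrist_force']@DR)
robot.grip(.86); s=robot.sense();p=todk(s['tcp_pos']);print(s['opening'],p,s['wrist_force']@DR)
robot.move_straight(dk(p+[0,0,.13]),vel=.15)
f=save('wrist','w_b4.png',scale=1.5)
s=robot.sense();print(s['t'])
```

```text
True [ 0.0607 -0.1352  0.0312] [ 2.6043  0.6671 -0.3477]
True [ 0.0607 -0.1353  0.0298] [-0.4928 -0.512   4.9457]
0.8567177509029724 [ 0.0602 -0.1361  0.0289] [-1.1757 -0.4114 -0.1678]
11.6333
```

View pics/w_b4.png

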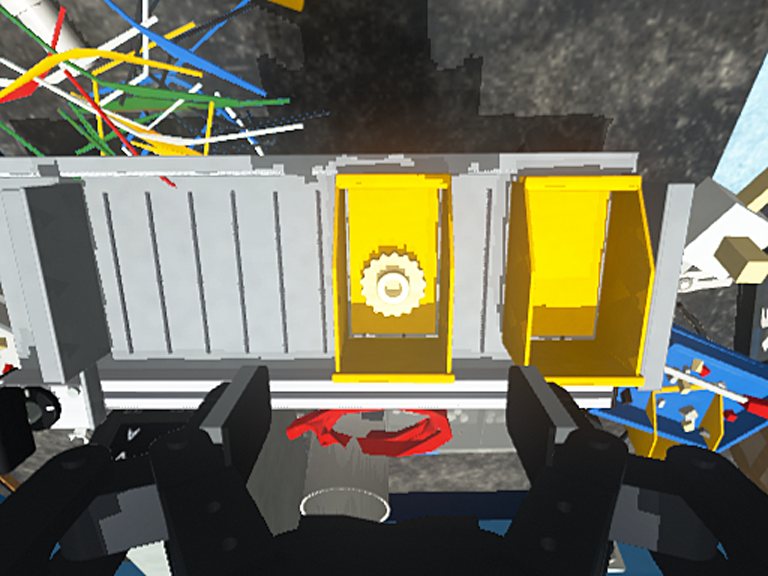

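bin_b stands square against the lip with its gear inside, centred at (393,275), and the home bin is to its right at (580,280). Next is bin_a.

Run:
```python
from h import *
import pickle
from fit2 import fitbin,yellow
robot.goto(bench_tcp(BA,.13),bench_att(BA))
f=save('wrist','w_a.png',scale=1.5)
W=cloud(f);m=yellow(f)&(abs(W[...,0]-.39)<.085)&(abs(W[...,1]-.23)<.075)&(W[...,2]>.004)&(W[...,2]<.07)
print(m.sum(),fitbin(W[m],BA),robot.sense()['t'])
```

```text
4712 (array([ 0.3923,  0.23  , -0.3486]), np.float64(0.0006362120045427418), np.float64(0.010750929470624006)) 12.3333
```

View pics/w_a.png

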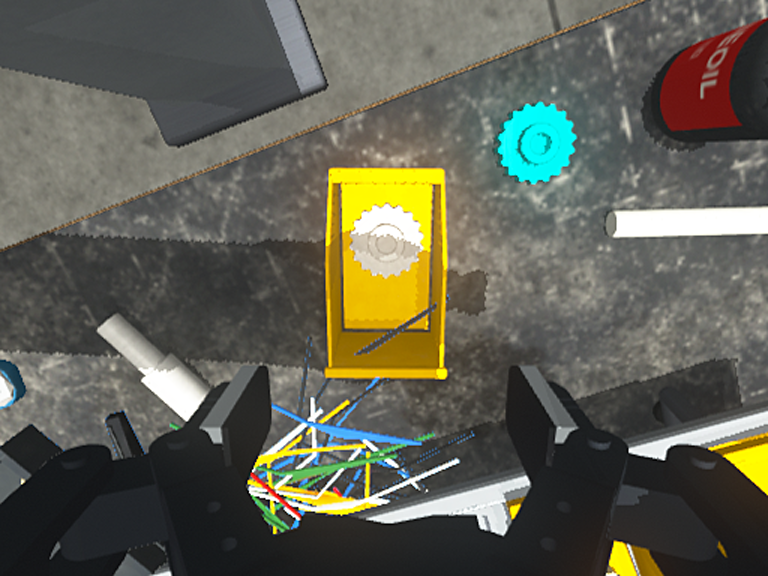

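bin_a is at (388,270) with the steel gear inside it at (387,242). The turquoise decoy, oil bottle, marker and shaft are clear of the finger paths.

Run:
```python
from h import *
B=np.array([.3923,.2300,-.3486])
o=bench_att(B)
robot.grip(1.0)
robot.move_straight(bench_tcp(B,.05),vel=.2,attitude=o)
c=robot.move_straight(bench_tcp(B),vel=.08,contact_N=8)
robot.grip(0.0,strength=35); s=robot.sense();print(c,s['opening'],s['tcp_pos'],s['wrist_force'])
robot.move_straight(bench_tcp(B,.21),vel=.15)
save('wrist','w_a2.png',scale=1)
o=deck_att();y=-.235
robot.goto(deck_tcp(.060,y,.13),o)
s=robot.sense();print(s['t'],todk(s['tcp_pos']),s['wrist_force'],s['opening'])
robot.move_straight(deck_tcp(.060,y,.02),vel=.12)
c=robot.move_straight(deck_tcp(.060,y,-.008),vel=.03,contact_N=4)
s=robot.sense();print(c,todk(s['tcp_pos']),s['wrist_force'])
robot.move_straight(deck_tcp(.059,y,.0015),vel=.03)
c=robot.move_straight(deck_tcp(.045,y,.0015),vel=.025,contact_N=4)
s=robot.sense();p=todk(s['tcp_pos']);print(c,p,s['wrist_force']@DR)
p[0]+=.001
robot.move_straight(dk(p),vel=.03)
c=robot.move_straight(dk(p+[0,0,-.006]),vel=.03,contact_N=3);s=robot.sense();print(c,todk(s['tcp_pos']),s['wrist_force']@DR)
save('scene','s_a3.png',crop=(90,140,290,290),scale=4)
```

```text
False 0.7216256895726388 [0.402  0.2268 0.0306] [-0.7011 -0.8755  5.3221]
16.4917 [ 0.069  -0.2345  0.16  ] [ 0.1751 -0.0217 -1.992 ] 0.7235335637596256
True [ 0.0698 -0.2354  0.0295] [-0.6203 -1.0428  4.0633]
True [ 0.0612 -0.2351  0.0313] [ 2.2879  1.4759 -1.2492]
True [ 0.0614 -0.235   0.029 ] [-0.2302 -0.5883  4.5206]
```

View pics/w_a2.png

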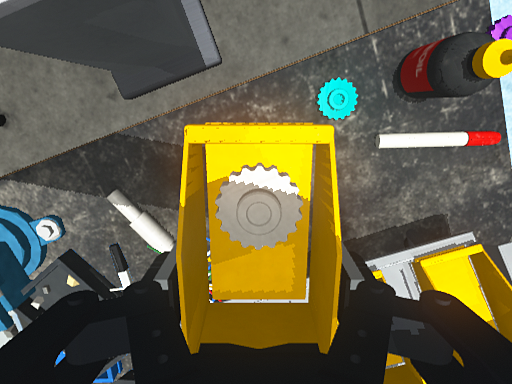

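View pics/s_a3.png

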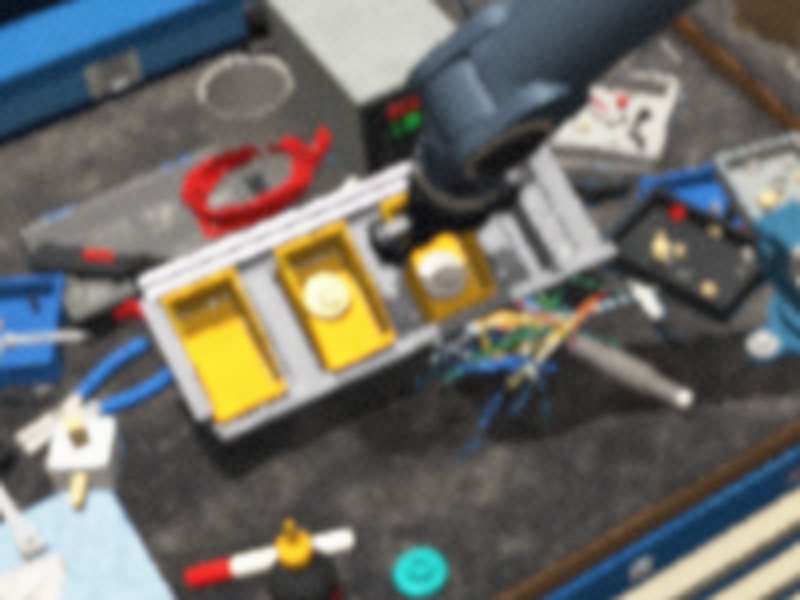

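Run:
```python
from h import *
import pickle
robot.grip(.86); p=todk(robot.sense()['tcp_pos'])
robot.move_straight(dk(p+[0,0,.13]),vel=.15)
robot.grip(.5)
robot.goto(dk([.10,-.354,.16]),deck_att())
f=save('wrist','w_k.png',scale=1.5);pickle.dump(f,open('wk.pkl','wb'))
s=robot.sense();print(s['t'],todk(s['tcp_pos']))
p=(cloud(f).reshape(-1,3)-D0)@DR
m=(p[:,0]>.09)&(p[:,0]<.18)&(p[:,1]<-.33)&(p[:,1]>-.39)&(p[:,2]>.062)&(p[:,2]<.08)
print(m.sum(),np.median(p[m],0),np.percentile(p[m],[2,98],axis=0))
m=(p[:,0]>.02)&(p[:,0]<.10)&(p[:,1]<-.30)&(p[:,1]>-.345)&(p[:,2]>.02)&(p[:,2]<.045)
print('plate',m.sum(),np.median(p[m],0),np.percentile(p[m],[5,95],axis=0))
```

```text
21.7083 [ 0.0999 -0.3534  0.1601]
818 [ 0.1326 -0.3503  0.0678] [[ 0.1136 -0.3564  0.0644]
 [ 0.1551 -0.3448  0.0694]]
plate 3 [ 0.0786 -0.3311  0.0446] [[ 0.0388 -0.3315  0.0437]
 [ 0.0975 -0.3199  0.0449]]
```

View pics/w_k.png

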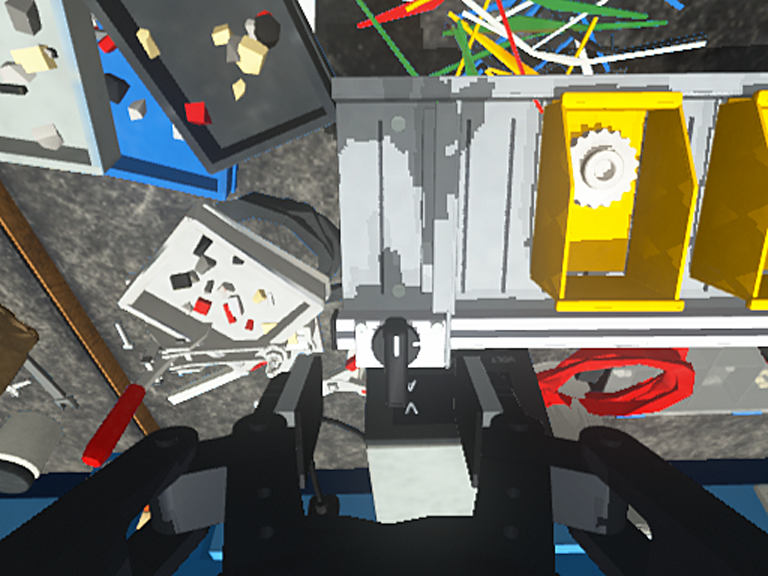

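The knob bar is visible at about (396,360), across the rail. The measured centre in the deck frame is (0.134, -0.3505), and the width is 12 mm as specified. I grip it and slide.

Run:
```python
from h import *
o=deck_att();x,y=.1345,-.3505
robot.move_straight(dk([x,y,.12]),vel=.15,attitude=o)
c=robot.move_straight(dk([x,y,.055]),vel=.06,contact_N=6)
s=robot.sense();print(c,todk(s['tcp_pos']),s['wrist_force']@DR)
robot.grip(0,strength=50)
s=robot.sense();print(s['opening']*85,todk(s['tcp_pos']),s['wrist_force']@DR)
c=robot.move_straight(dk([x,-.212,.055]),vel=.05,contact_N=14)
s=robot.sense();print(c,s['t'],todk(s['tcp_pos']),s['wrist_force']@DR)
save('scene','s_k.png',crop=(90,140,290,290),scale=4)
save('wrist','w_k2.png',scale=1.5)
```

```text
False [ 0.1348 -0.3503  0.0554] [ 0.4901 -0.6608 -0.0417]
11.036579898159825 [ 0.1347 -0.3505  0.0554] [ 0.173  -0.3385  5.0089]
True 25.9583 [ 0.1338 -0.2303  0.0558] [ 0.679  -3.3569  6.3107]
```

View pics/s_k.png

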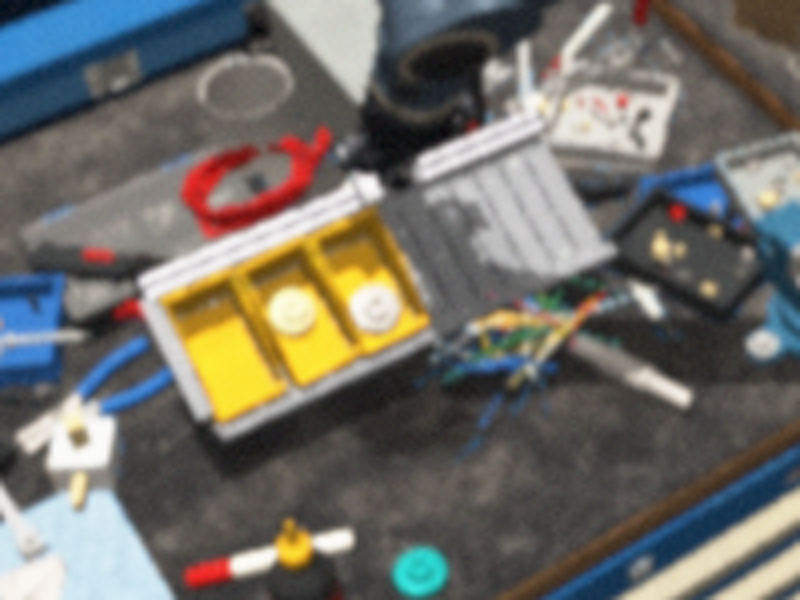

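View pics/w_k2.png

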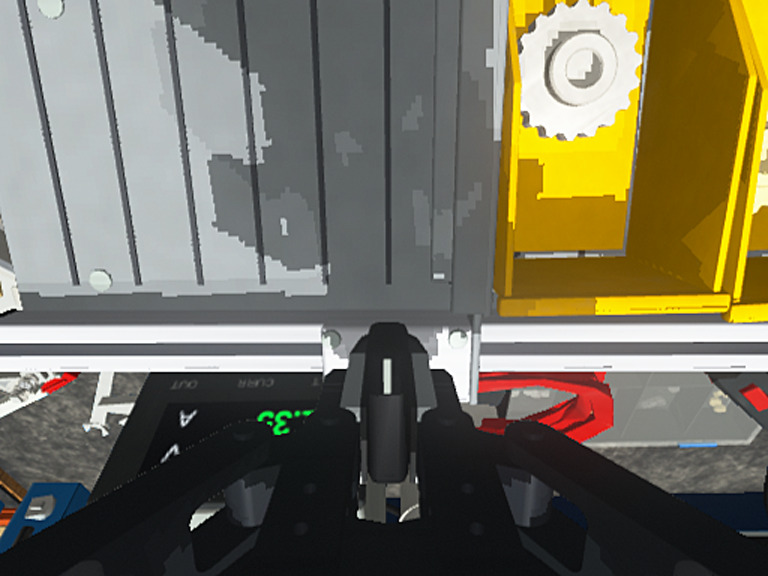

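The guide has moved about 0.120 m and stopped on a contact force. I push gently to take up the remaining play of about 4 mm.

Run:
```python
from h import *
x=.1345
for N in (15,22):
    c=robot.move_straight(dk([x,-.220,.055]),vel=.02,contact_N=N)
    s=robot.sense();print(c,s['t'],todk(s['tcp_pos']),s['wrist_force']@DR)
save('scene','s_k3.png',crop=(120,170,220,250),scale=8)
f=save('wrist','w_k3.png',scale=1.5)
import pickle;pickle.dump(f,open('wk3.pkl','wb'))
```

```text
True 26.3833 [ 0.1338 -0.2302  0.0558] [-0.762  -2.3033  6.0368]
True 26.775 [ 0.1339 -0.2301  0.0558] [-0.643  -3.0785  7.4453]
```

View pics/s_k3.png

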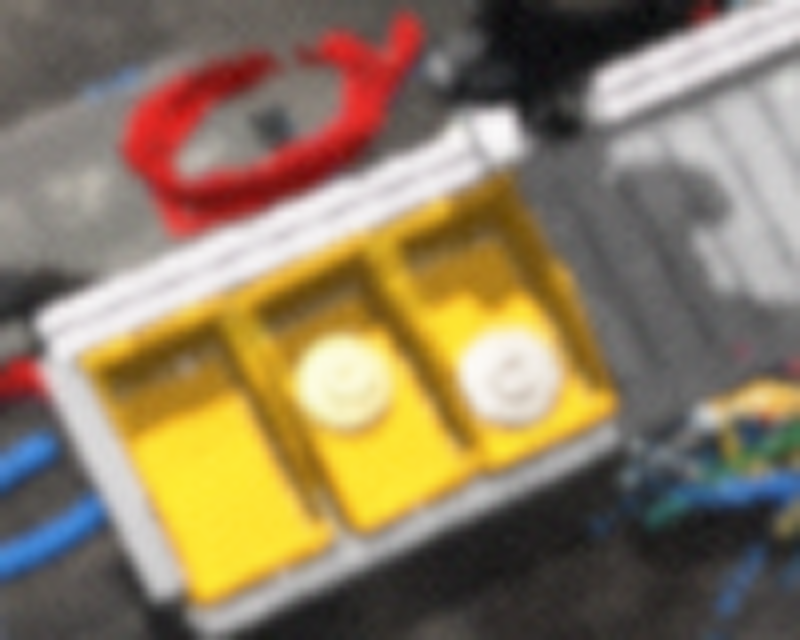

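```bash
cat > chk.py <<'E'
from h import *
from fit2 import bindist,yellow,fitbin
def chk(names=('scene','side')):
    for n in names:
        f=robot.grab_frame(n);p=((cloud(f).reshape(-1,3)-D0)@DR);Y=yellow(f).ravel()
        p=p[Y&(p[:,0]>-.02)&(p[:,0]<.125)&(p[:,1]>-.22)&(p[:,1]<.01)&(p[:,2]>-.01)&(p[:,2]<.07)]
        for it,c in (('home',-.035),('b',-.101),('a',-.167)):
            x=(.052,c,0)
            for _ in range(3):
                q=p[(abs(p[:,1]-x[1])<.0345)];x,med,_c=fitbin(q,x)
            print(n,it,len(q),x,'med',round(med,4))
if __name__=='__main__': chk()
E
python3 chk.py
```

```text
scene home 632 [ 0.0525 -0.0334  0.0153] med 0.0009
scene b 566 [ 0.0529 -0.1026  0.0547] med 0.0009
scene a 535 [ 0.0521 -0.1635  0.0133] med 0.0011
side home 151 [ 0.0568 -0.0369 -0.006 ] med 0.0012
side b 238 [ 0.0526 -0.1052  0.032 ] med 0.0015
side a 145 [ 0.0513 -0.168   0.0308] med 0.0012
```

The row is packed. Bins sit at y ≈ -0.034, -0.103 and -0.165 with yaws of 0.055 rad or less, and all fronts are at the lip. The guide stops solidly at about 0.120–0.124. Next I turn the knob clockwise.

Run:
```python
from h import *
p=np.array([.1345,-.2295,.0555])
for a in (.2,.4,.6,.8,1.0,1.2,1.4):
    robot.goto(dk(p),deck_att(1,a))
    s=robot.sense();print(a,round(s['t'],2),todk(s['tcp_pos']),s['wrist_force']@DR,(s['torque']@DR)[2],s['joint_pos'][6],s['opening'])
f=save('wrist','w_k4.png',scale=1.5)
```

```text
0.2 27.27 [ 0.1339 -0.2303  0.0558] [-2.5906 -4.129   6.8406] 0.04252720093848178 0.049703973376427554 0.13357741276053525
0.4 27.57 [ 0.1339 -0.2301  0.0557] [-1.6891 -2.3718  8.0077] 0.04648411349680087 -0.1368293414568643 0.13135001992847165
0.6 27.87 [ 0.134  -0.2299  0.0558] [-2.2025 -2.671   7.7871] 0.04004155248657229 -0.32317732426023027 0.12888126782768905
0.8 28.17 [ 0.1341 -0.2298  0.0557] [-1.795  -2.2266  8.2648] -0.04398565315156769 -0.508787551985177 0.12721912413297118
1.0 28.47 [ 0.1342 -0.2297  0.0557] [-1.6077 -2.0761  8.1571] -0.05402706673300861 -0.6938710341441442 0.128138881639142
1.2 28.77 [ 0.1343 -0.2296  0.0558] [-1.6716 -3.4252  8.1401] -0.12316224179979943 -0.8785695252112888 0.12915135723656124
1.4 29.07 [ 0.1345 -0.2296  0.0558] [-1.8988 -2.8225  7.4423] -0.07881852257423423 -1.063301166298343 0.12909223020487795
```

View pics/w_k4.png

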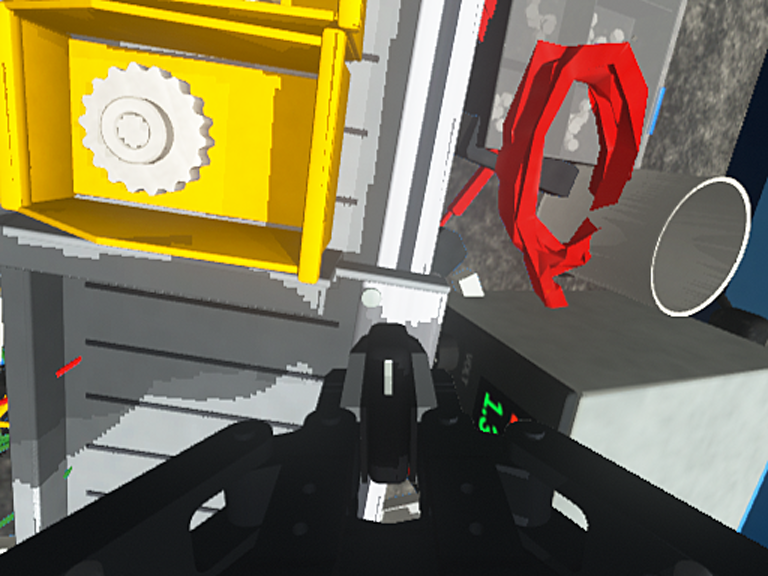

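The turning torque changed sign between 0.6 and 0.8 rad, so the over-centre click has passed. I release, back off and check.

Run:
```python
from h import *
o=deck_att(1,1.4)
robot.grip(.4)
p=todk(robot.sense()['tcp_pos']);print(p)
robot.move_straight(dk(p+[0,0,.12]),vel=.12)
f=save('wrist','w_f.png',scale=1.5)
robot.goto([.42,0,.35],[np.pi,0,0])
save('scene','s_f.png',crop=(90,140,290,290),scale=4)
p=((cloud(f).reshape(-1,3)-D0)@DR)
m=(p[:,0]>.09)&(p[:,0]<.18)&(p[:,1]<-.19)&(p[:,1]>-.27)&(p[:,2]>.062)&(p[:,2]<.08)
q=p[m];c=np.median(q,0);w,v=np.linalg.eigh(np.cov((q-c)[:,:2].T));print('knob',m.sum(),c,'dir',v[:,1],'angle',np.arctan2(-v[1,1]*np.sign(v[0,1]),abs(v[0,1])),np.percentile(q,[2,98],axis=0))
from chk import chk
chk(); s=robot.sense();print(s['t'],s['wrist_force'])
```

```text
[ 0.1344 -0.2295  0.0552]
knob 798 [ 0.1337 -0.2286  0.0683] dir [-0.172   0.9851] angle 1.3979251392796712 [[ 0.1265 -0.2497  0.0654]
 [ 0.1414 -0.2089  0.0699]]
scene home 634 [ 0.0525 -0.0335  0.0132] med 0.001
scene b 567 [ 0.0527 -0.1024  0.0511] med 0.0009
scene a 522 [ 0.0523 -0.1636  0.0212] med 0.0011
side home 146 [ 0.0524 -0.0376  0.0148] med 0.0014
side b 226 [ 0.0529 -0.1051  0.0298] med 0.0013
side a 148 [ 0.0516 -0.1683 -0.0031] med 0.0016
31.8333 [-0.1846  0.2773 -0.5122]
```

View pics/w_f.png

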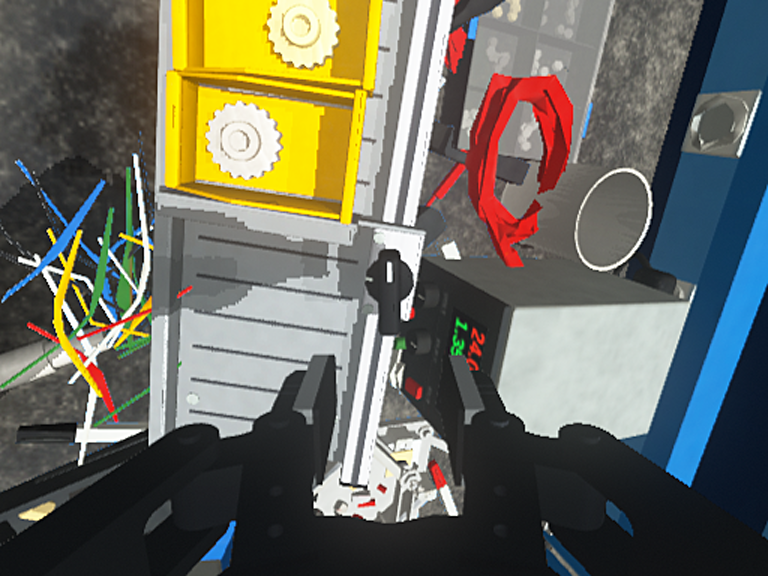

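View pics/s_f.png

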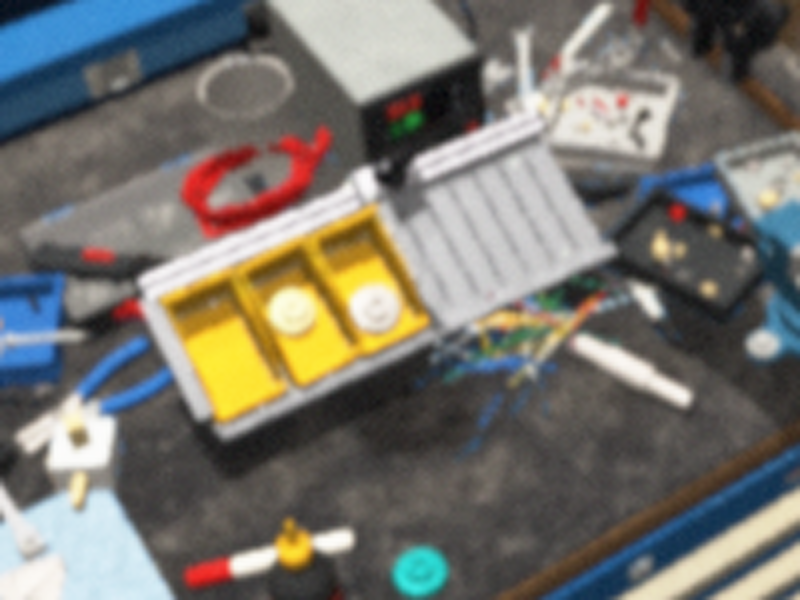

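The knob measures 1.398 rad. It has travelled 0.1217 m along the rail, measured wrist camera to wrist camera. The three bins stand together with the gears inside at (292,308) and (375,303), and the marker, oiler and shaft look unmoved. Handing in.

```bash
python3 -c "
from h import *
robot.close_job(); print('done')"
```

```text
the job is handed in; nothing more can be done
done
```

Both loose bins are on the shelf beside the home bin, gears inside, and the side guide is slid up against the row with its knob turned clockwise past the click. I handed the job in at about 32 s of the 72 s allowed; no verdict is reported.

**Placing:** I put bin_b (brass gear) next to the home bin and bin_a (steel gear) to the right of it. Each was lowered flat until it touched the deck, then slid down until it touched the lip.

**Last checks:**
- **Knob:** it measured about 1.40 rad in the wrist camera after release (needs over 1.25).
- **Guide:** it travelled about 0.120 m by the arm and 0.122 m by the camera (needs over 0.116). It stopped solidly there, slightly short of the nominal 0.124.
- **Bins:** all three fronts are within about 2 mm of the lip. The largest yaw is about 0.05 rad, on bin_b (limit 0.14).
- **Robot:** it stands clear of everything.
- **Bystanders:** the marker, oil bottle and shaft looked unmoved in the last picture. I did not check the pliers, but the arm never went down near them.

**Disagreements:** the scene and side cameras differed by 3–5 mm along the shelf. My deck origin was also about 3 mm off up the slope, so I relied on touch at the lip and on the measured travel.

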